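Run a fingertip along the dough box's row of lid catches

ROBOT

A 6-joint arm with a two-finger parallel gripper is mounted at the origin on the work surface. World frame = base frame: x ahead of the robot, y to its left, z up, the work surface at z = 0. Lengths are in m, angles in rad, forces in N, time in s.
With the tool pointing down it reaches from about 0.375 to 0.975 m from the base axis. Payload 3.8 kg.
Tool frame: the origin (TCP) lies midway between the tips of the shut fingers; the grasp point (between the pads) lies 19 mm behind it; z points along the fingers, y is the line along which they close (so a half turn about z gives the same grasp; the last joint's range is limited). The gripper opens to 85 mm and grips with 20 to 120 N. Pads are 22 mm wide; open, the fingers measure 114 mm over their backs; the gripper's body (76 mm by 85 mm) begins 54 mm behind the grasp point. The pads swing forward as they close: fully open they stand 13 mm farther back than shut.
Start: joints at [1.134, 0.264, 1.604, -0, 1.274, -0.037], TCP at [0.263, 0.622, 0.231] pointing down, gripper open.
Joint ranges: [-2.63, 2.63], [-0.94, 2.18], [0.31, 2.57], [-1.31, 4.45], [0, 2.66], [-2.55, 2.55]. Speed limits (rad/s): [2.57, 2.57, 3.14, 3.14, 3.14, 3.14].

INTERFACE

Orientations are given as a rotation vector (axis times angle).
In Python, from workcell import read_state, vision, ticket gives the robot as it stands. The module is installed in compiled form; this text tells all that it offers.
- The arm moves only by the tool jog_arm, never from a script. Its arguments are lists of equal length, an entry for each row: "turn": the turn, a rotation vector about the tool's x, y, z in rad, a list of three; "delta_pos": the shift along the tool's x, y, z in m, a list of three; "gripper": the finger opening in m, from 0 to 0.0854. In form: {"turn": [[rx, ry, rz], ...], "delta_pos": [[dx, dy, dz], ...], "gripper": [gripper, ...]}. A call has 1 to 20 rows; each row shifts and turns the commanded pose from where the row before left it, along the tool's axes as they then stand; what a row does not reach is not made up. A row lasts 1/12 s, in which the tool goes at most 41.7 mm and 7.16 degrees, less where a joint would pass 70% of its speed; a pose out of reach is approached as far as the arm can. A call with a gripper value outside its range is refused whole. The fingers move at their own pace and stop on an object; "grip_force" is the grip in N (left out, the last holds). Time passes only in rows, so rows that do not move let the fingers close. It gives the time, the measured TCP pose, the force, the opening and the grip force at its end, in the units of the state.
- read_state(): the state, without advancing time (a new reading comes with each control period).
- vision.read_camera(name): name is "side" or "top" or "wrist"; returns the picture (400x640x3 uint8, red, green, blue); there is no depth.
- vision.calibration(name): a dict with "vfov" (degrees; the focal length in pixels is half the picture's height over the tangent of half this angle, whatever the lens; pixels are square), "cx", "cy" (the principal point, pixels), "R" (3x3) and "t" (3): a world point X has camera coordinates R X + t; the wrist camera has in their place "mount" (4x4, takes a point from camera to tool coordinates, whose origin is the TCP and whose axes are the flange's). Camera axes: x right, y down, z forward; pixel columns grow to the right and rows downward; lengths in m; the calibration is good to about 2 mm. The wrist camera is an equidistant fisheye: a pixel r from the principal point sees the ray r / f radians off the axis. A picture is of the moment at which its call begins: read the wrist's pose just before it. calibration takes no time and is no camera call.
- ticket.finish_job(): hands the job in; it is judged then, once.
The state is a dict: "time": time; "q": joint angles; "joint_vel": joint speeds; "joint_torque": joint torques, N m; "tool_pos": TCP position; "tcp_rot": TCP orientation; "wrist_force": force on the tool from outside, world axes, zero at the start; "torque": the same for the moment, N m; "width": opening from 0.0 (shut) to 1.0 (fully open); "grip_force": force on a finger pad.
Only numpy, scipy, OpenCV 4.12 (cv2) and the standard library are available. Lean on these libraries where they do the work, as an engineer would, in place of code of your own. Each camera call takes 0.05 s, during which the arm holds its last target. There are 200 camera calls.

TASK

Fasten the lid of the dough box: with the fingers shut, run the fingertips lightly along the row of five raised steel leaves on the lid, from the hinged end of the first leaf towards the raised tips, stroking each leaf down flat in turn, from the first to the fifth. Touch only: do not lift, shove or press hard on the box, leave everything else on and around it where it is, and finish with the hand clear.

Things in the scene. Friction and masses are not known exactly. Their poses are not given: they have to be found in the camera images.
- dough_box: closed, full dough box, 2 to 3.2 kg, loose on the table: grey with a white lid, 360 mm long (its y) by 240 mm (its x), lid top 80 mm high. Origin: centre of its underside, z up. Along its y, at x = -40 mm, a black strip (40 by 310 mm) on the lid carries a row of five steel leaf catches, each 46 mm long, 26 mm wide, 48 mm from one hinge to the next
- row_start (a point): hinge line of the first leaf (middle of its width), at the height of the flat leaves' tops, 90 mm above the table; axes as the box's. Each leaf is hinged at its +y end, flush with the strip; its free tip, towards -y, stands up like a fish scale. Before the first hinge lies a flush black pad 34 mm long at the same height
- row_end (a point): where the free tip of the fifth leaf lies when flat (middle of its width), same height; 238 mm from row_start towards the box's -y; axes as the box's. Another flush pad, 34 mm long, follows it
- lid_handle (a point): middle of the top of a fixed steel bar handle on the lid, 100 mm long along the box's y, 107 mm above the table, 125 mm from the row; not needed
- catch1 (a joint): hinged steel leaf no. 1 in the row: 0 = fully raised (leaf slopes up at 16 degrees, free tip 13 mm above flat), 0.28 rad = pressed flat. Stiff light hinge (0.02 N m, a few newtons from a fingertip), no spring: it stays where it is left. Starts raised, below 0.04. First: at row_start.
- catch2 (a joint): hinged steel leaf no. 2 in the row: 0 = fully raised (leaf slopes up at 16 degrees, free tip 13 mm above flat), 0.28 rad = pressed flat. Stiff light hinge (0.02 N m, a few newtons from a fingertip), no spring: it stays where it is left. Starts raised, below 0.04.
- catch3 (a joint): hinged steel leaf no. 3 in the row: 0 = fully raised (leaf slopes up at 16 degrees, free tip 13 mm above flat), 0.28 rad = pressed flat. Stiff light hinge (0.02 N m, a few newtons from a fingertip), no spring: it stays where it is left. Starts raised, below 0.04.
- catch4 (a joint): hinged steel leaf no. 4 in the row: 0 = fully raised (leaf slopes up at 16 degrees, free tip 13 mm above flat), 0.28 rad = pressed flat. Stiff light hinge (0.02 N m, a few newtons from a fingertip), no spring: it stays where it is left. Starts raised, below 0.04.
- catch5 (a joint): hinged steel leaf no. 5 in the row: 0 = fully raised (leaf slopes up at 16 degrees, free tip 13 mm above flat), 0.28 rad = pressed flat. Stiff light hinge (0.02 N m, a few newtons from a fingertip), no spring: it stays where it is left. Starts raised, below 0.04. Last: at row_end.
- scraper: bystander: steel dough scraper with a wooden grip, 104 mm by 72 mm, 18 mm high, lying on the lid beyond the row. Origin at the centre of its underside
- horn1: bystander: steel cone (pastry horn mould), 45 mm across its mouth, 108 mm high, standing on the table behind the box (+x side). Origin at its foot
- horn2: bystander: steel cone (pastry horn mould), 45 mm across its mouth, 108 mm high, standing on the table behind the box (+x side). Origin at its foot
- horn3: bystander: steel cone (pastry horn mould), 45 mm across its mouth, 108 mm high, standing on the table behind the box (+x side). Origin at its foot
- brush: bystander: pastry brush 200 mm long, lying on the table in front of the box (robot side). Origin at its underside
- jar: bystander: closed jar 68 mm across, 90 mm high, on the table past the -y end of the box. Origin at its foot
- bowl: bystander: steel bowl 120 mm across, 50 mm high, on the table past the +y end of the box. Origin at its foot

How it is judged:
On the way, in this order (a step that is already met when the one before it is completed fails the run):
1. leaf 1 is stroked down flat (value of joint catch1 above 0.18 rad), for 0.05 s.
2. leaf 2 is stroked down flat (value of joint catch2 above 0.18 rad), for 0.05 s.
3. leaf 3 is stroked down flat (value of joint catch3 above 0.18 rad), for 0.05 s.
4. leaf 4 is stroked down flat (value of joint catch4 above 0.18 rad), for 0.05 s.
5. leaf 5 is stroked down flat (value of joint catch5 above 0.18 rad), for 0.05 s.
At the end, for the whole second after the job is handed in: all five leaves down: each free tip within 4.5 mm of flat (joint above 0.18 of 0.28 rad); the box at rest, level and within 20 mm of where it stood (value of joint each of catch1, catch2, catch3, catch4, catch5 above 0.18 rad and distance of dough_box from where it was at the start of the episode below 0.02 m and angle between dough_box's own z axis and vertical below 0.03 rad and linear speed of dough_box below 0.01 m/s); the robot touches nothing.
It fails at once if the box is shoved more than 20 mm (distance of dough_box from where it was at the start of the episode above 0.02 m).
It fails at once if the box is lifted or tipped (height (world z) of dough_box above 0.01 m or angle between dough_box's own z axis and vertical above 0.06 rad).
It fails at once if the box or its leaves are pressed hard (over 60 N) (contact force between any of the fingers, the arm and dough_box above 60 N).
It fails at once if a thing standing by is moved more than 25 mm (distance of any of scraper, horn1, horn2, horn3, brush, jar, bowl from where it was at the start of the episode above 0.025 m).
It also fails if it takes over 38 s, if anything falls off the work surface, if the arm or the gripper's body presses on something with over 40 N, if the wrist force passes 120 N, or if a joint passes its speed limit or range.

## Working session

There is one attempt and no reset: what is moved stays moved. The work goes in short steps, Python scripts to look and compute and a tool call to move; the robot and the scene stay as the last step left them, time stands still between calls to the robot, and variables do not carry over. Pictures are saved under pics/ and viewed, at most 10 in all, crops included, and the job is handed in when it is done.

Besides the shell and the picture viewer there is one more tool, called after "Call:" as name(argument=value, ...), one argument or row to a line, values as JSON. jog_arm: Moves the arm, as the interface text tells. Its arguments: {"type":"object","properties":{"turn":{"type":"array","items":{"type":"array","items":{"type":"number"}}},"delta_pos":{"type":"array","items":{"type":"array","items":{"type":"number"}}},"gripper":{"type":"array","items":{"type":"number"}},"grip_force":{"type":"number"}},"required":["turn","delta_pos","gripper"]}

```bash
mkdir -p pics
python3 - <<'E'
from workcell import read_state, vision
import cv2
s=read_state(); print(s)
for n in ("top","side"):
    im=vision.read_camera(n); cv2.imwrite(f"pics/{n}1.png",im[:,:,::-1]); print(n,vision.calibration(n))
print(vision.calibration("wrist"))
E
```

```text
{'time': 0.0, 'q': array([ 1.13412061e+00,  2.64749993e-01,  1.60538170e+00,  1.26661703e-05,
        1.27368190e+00, -3.69306845e-02]), 'joint_vel': array([-0.00100526,  0.00191682, -0.00228238,  0.00060192,  0.00019441,
       -0.00022032]), 'joint_torque': array([ 2.27431876e-03, -5.15104330e+01, -3.67313969e+01, -7.41270333e-05,
        1.29705184e-02, -2.65879333e-05]), 'tool_pos': array([0.26240749, 0.62111556, 0.22995999]), 'tcp_rot': array([-0.62364516, -3.07852437,  0.00338624]), 'wrist_force': array([ 0.3924197 ,  0.27568695, -0.2444032 ]), 'torque': array([-0.01434311, -0.01890114,  0.01059404]), 'grip_force': 0.0, 'width': 0.9994289941234279}
top {'vfov': 47.97829634970174, 'cx': 323.91556855387347, 'cy': 201.1351011411561, 'R': array([[ 0.02102344, -0.99962148, -0.01774592],
       [-0.99859416, -0.02013133, -0.04903493],
       [ 0.04865912,  0.01875185, -0.9986394 ]]), 't': array([0.07652047, 0.61689893, 1.36344194])}
side {'vfov': 52.14496126698999, 'cx': 322.64785554699296, 'cy': 206.39851821722144, 'R': array([[-0.99015373, -0.13960351,  0.01031705],
       [-0.08596589,  0.5482442 , -0.83188831],
       [ 0.11047827, -0.82458423, -0.55484718]]), 't': array([0.62135043, 0.0816069 , 1.04850252])}
{'vfov': 65.70646984690485, 'cx': 317.3201142513971, 'cy': 198.54370796853004, 'mount': array([[ 6.52192209e-04, -9.57232953e-01, -2.89317558e-01,
         7.47498308e-02],
       [ 9.99999777e-01,  6.66387476e-04,  4.94405255e-05,
        -4.30383700e-05],
       [ 1.45471497e-04, -2.89317525e-01,  9.57233173e-01,
        -1.42594295e-01],
       [ 0.00000000e+00,  0.00000000e+00,  0.00000000e+00,
         1.00000000e+00]])}
```

View pics/top1.png

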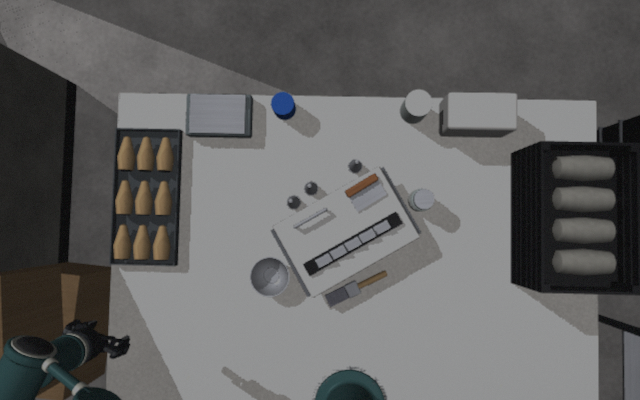

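View pics/side1.png

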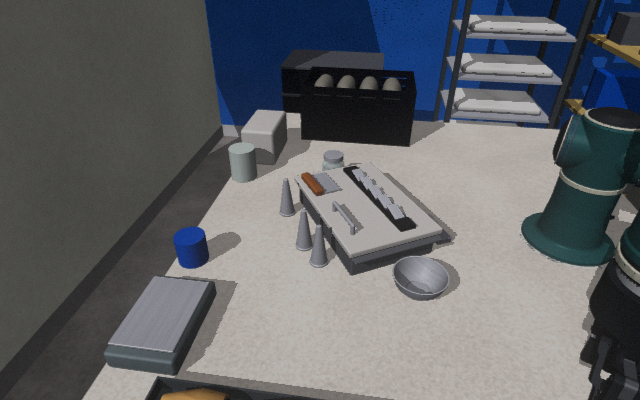

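The top view shows the strip running from about (308,269) at the +y end, by the bowl, to (398,218). In the side view the +y end is near (408,225). I'll enlarge both.

Run:
```python
import cv2, numpy as np
a=cv2.imread("pics/top1.png")[190:295,280:430]; b=cv2.imread("pics/side1.png")[150:260,310:440]
a=cv2.resize(a,None,fx=5.3,fy=5.3,interpolation=cv2.INTER_CUBIC)
cv2.imwrite("pics/topc.png",a)
```

```text
(no output)
```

View pics/topc.png

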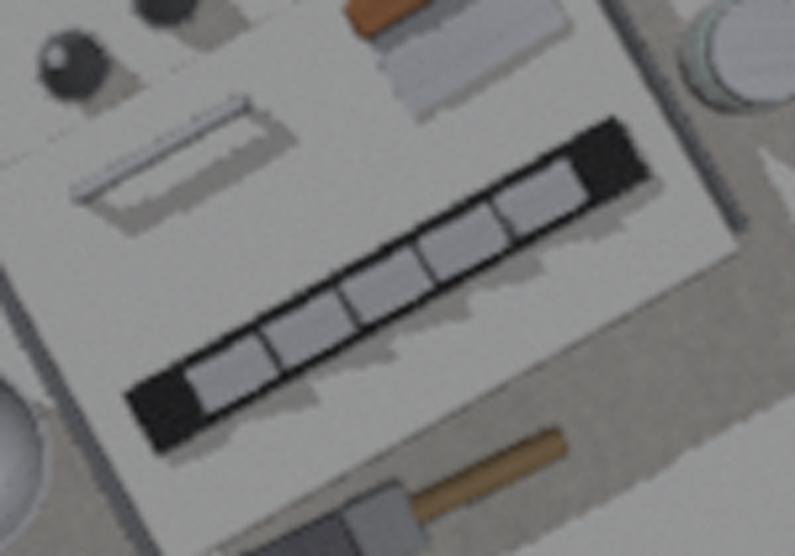

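The crop shows strip corners at (125,395), (165,453), (613,117) and (652,178). The first hinge is at about (195,395) and the fifth tip at about (578,186).

```bash
cat > h.py <<'E'
import numpy as np
from workcell import vision
def ray(n,u,v,z):
    c=vision.calibration(n); f=200/np.tan(np.radians(c['vfov']/2)); R=np.array(c['R']);t=np.array(c['t'])
    d=R.T@np.array([(u-c['cx'])/f,(v-c['cy'])/f,1]); o=-R.T@t
    return o+d*(z-o[2])/d[2]
E
python3 - <<'E'
from h import *
P={}
for k,(u,v,z) in dict(a=(125,395,.09),b=(165,453,.09),c=(613,117,.09),d=(652,178,.09),hinge=(195,395,.09),tip=(578,186,.103)).items():
    P[k]=ray("top",280+(u+.5)/5.3-.5,190+(v+.5)/5.3-.5,z); print(k,P[k].round(4))
s=(P['a']+P['b'])/2; e=(P['c']+P['d'])/2; L=np.linalg.norm(e-s); d=(e-s)/L
print(s,e,L,d,np.degrees(np.arctan2(-d[0],-d[1])), np.linalg.norm(P['a']-P['b']),np.linalg.norm(P['tip']-P['hinge']))
mid=(s+e)/2; print('hinge est',mid-d*.119,'end',mid+d*.119)
print('heading atan2',np.arctan2(d[1],d[0]))
from workcell import read_state
from scipy.spatial.transform import Rotation as Ro
print(Ro.from_rotvec(read_state()['tcp_rot']).as_matrix().round(3))
E
```

```text
a [0.4284 0.1438 0.09  ]
b [0.3975 0.1213 0.09  ]
c [ 0.5852 -0.1191  0.09  ]
d [ 0.5524 -0.1408  0.09  ]
hinge [0.4293 0.1057 0.09  ]
tip [ 0.5472 -0.099   0.103 ]
[0.41297696 0.13258324 0.09      ] [ 0.56884027 -0.12995108  0.09      ] 0.30531564263412614 [ 0.51049894 -0.85987838  0.        ] -30.697069315680057 0.03818683144716348 0.23660856511965103
hinge est [0.43015925 0.10364161 0.09      ] end [ 0.55165799 -0.10100945  0.09      ]
heading atan2 -1.035031396523357
[[-0.921  0.389 -0.001]
 [ 0.389  0.921 -0.002]
 [ 0.    -0.002 -1.   ]]
```

Call:
jog_arm(
  turn=[
    [0,0,0.106],
    [0,0,0.106],
    [0,0,0.106],
    [0,0,0.106],
    [0,0,0.106],
    [0,0,0.105],
    [0,0,0],
    [0,0,0],
    [0,0,0],
    [0,0,0],
    [0,0,0],
    [0,0,0],
    [0,0,0],
    [0,0,0],
    [0,0,0],
    [0,0,0],
    [0,0,0],
    [0,0,0],
    [0,0,0],
    [0,0,0],
  ],
  delta_pos=[
    [0,0,0],
    [0,0,0],
    [0,0,0],
    [0,0,0],
    [0,0,0],
    [0,0,0],
    [-0.035,-0.009,0],
    [-0.037,-0.009,0],
    [-0.037,-0.009,0],
    [-0.037,-0.009,0],
    [-0.037,-0.009,0],
    [-0.037,-0.009,0.006],
    [-0.037,-0.009,0.006],
    [-0.037,-0.009,0.006],
    [-0.037,-0.009,0.006],
    [-0.037,-0.009,0.006],
    [-0.037,-0.009,0.006],
    [-0.037,-0.009,0.006],
    [-0.037,-0.006,0.006],
    [-0.035,-0.006,0.006],
  ],
  gripper=[0,0,0,0,0,0,0,0,0,0,0,0,0,0,0,0,0,0,0,0],
)

```text
time: 1.77
tool_pos: [0.4219, 0.1166, 0.1768]
tcp_rot: [1.554, 2.73, -0.0]
wrist_force: [1.0, 1.0, 0.9]
width: -0.003
grip_force: 0.0
```

Call:
jog_arm(
  turn=[
    [0,0,0],
    [0,0,0],
    [0,0,0],
  ],
  delta_pos=[
    [0,0,0],
    [0,0,0],
    [0,0,0],
  ],
  gripper=[0,0,0],
)

```text
time: 2.02
tool_pos: [0.4218, 0.1187, 0.1771]
tcp_rot: [-1.555, -2.729, -0.0]
wrist_force: [0.3, -0.2, -0.1]
width: 0.002
grip_force: 0.0
```

Run:
```python
from h import *
from workcell import read_state
from scipy.spatial.transform import Rotation as Ro
import cv2
s=read_state(); M=Ro.from_rotvec(s['tcp_rot']).as_matrix(); print(s['tool_pos'],M.round(4),s['width'],s['wrist_force'],s['time'])
np.save('pose.npy',np.c_[M,s['tool_pos']])
im=vision.read_camera("wrist")[:,:,::-1]; cv2.imwrite("pics/w1.png",im)
print('delta tool to S', M.T@(np.array([.4215,.1183,.15])-s['tool_pos']))
```

```text
[0.42180081 0.11866949 0.17710506] [[-5.096e-01  8.604e-01 -7.000e-04]
 [ 8.604e-01  5.096e-01  5.000e-04]
 [ 8.000e-04 -3.000e-04 -1.000e+00]] 0.0015844552655910173 [ 0.29417999 -0.16115572 -0.14701497] 2.0167
delta tool to S [-0.00018561 -0.00043789  0.02710508]
```

View pics/w1.png

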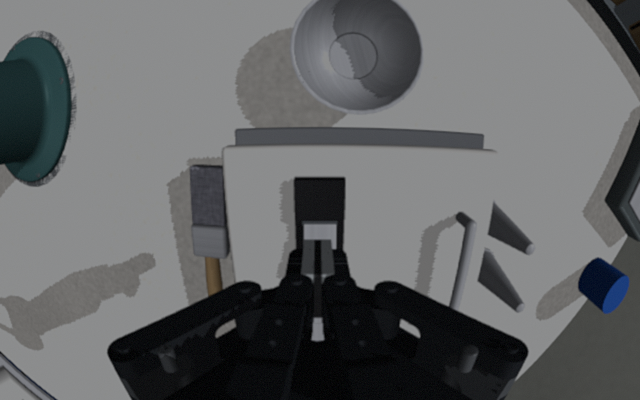

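The wrist view shows the pad's end corners at (295,178) and (345,178), and the first hinge line at row 222 over columns 303–336. The fingers are centred near column 318.

Run:
```python
from h import *
P=np.load('pose.npy'); M,p=P[:,:3],P[:,3]; c=vision.calibration('wrist'); T=np.array(c['mount']); f=200/np.tan(np.radians(c['vfov']/2))
for u,v in [(295,178),(345,178),(303,222),(336.5,222)]:
    x=np.array([u-c['cx'],v-c['cy']]); r=np.linalg.norm(x); th=r/f
    d=np.r_[x/r*np.sin(th),np.cos(th)]; dw=M@T[:3,:3]@d; o=M@T[:3,3]+p
    X=o+dw*(.09-o[2])/dw[2]; print(X.round(4),'tool',(M.T@(X-p)).round(4))
```

```text
[0.3956 0.1281 0.09  ] tool [ 0.0214 -0.0177  0.0871]
[0.4284 0.1476 0.09  ] tool [0.0214 0.0204 0.0871]
[0.4187 0.1002 0.09  ] tool [-0.0144 -0.012   0.0871]
[0.4417 0.1138 0.09  ] tool [-0.0144  0.0146  0.0871]
```

Call:
jog_arm(
  turn=[
    [0,0,0],
    [0,0,0],
    [0,0,0],
    [0,0,0],
    [0,0,0],
    [0,0,0],
    [0,0,0],
    [0,0,0],
  ],
  delta_pos=[
    [0.002,0.001,0.02],
    [0,0,0.02],
    [0,0,0.02],
    [0,0,0.012],
    [0,0,0.006],
    [0,0,0.003],
    [0,0,0],
    [0,0,0],
  ],
  gripper=[0,0,0,0,0,0,0,0],
)

```text
time: 2.73
tool_pos: [0.4224, 0.1216, 0.0971]
tcp_rot: [1.552, 2.73, 0.002]
wrist_force: [0.2, 0.5, 0.0]
width: -0.003
grip_force: 0.0
```

Call:
jog_arm(
  turn=[
    [0,0,0],
    [0,0,0],
    [0,0,0],
  ],
  delta_pos=[
    [0,0,0.001],
    [0,0,0.001],
    [0,0,0],
  ],
  gripper=[0,0,0],
)

```text
time: 2.98
tool_pos: [0.4223, 0.1209, 0.0948]
tcp_rot: [1.554, 2.73, 0.001]
wrist_force: [0.6, -0.2, -0.0]
width: -0.002
grip_force: 0.0
```

Call:
jog_arm(
  turn=[
    [0,0,0],
    [0,0,0],
    [0,0,0],
    [0,0,0],
    [0,0,0],
  ],
  delta_pos=[
    [0,0,0.001],
    [0,0,0.001],
    [0,0,0.001],
    [0,0,0],
    [0,0,0],
  ],
  gripper=[0,0,0,0,0],
)

```text
time: 3.4
tool_pos: [0.4218, 0.1207, 0.0911]
tcp_rot: [-1.554, -2.73, 0.0]
wrist_force: [-0.6, -0.2, 0.2]
width: -0.002
grip_force: 0.0
```

Call:
jog_arm(
  turn=[
    [0,0,0],
    [0,0,0],
    [0,0,0],
    [0,0,0],
    [0,0,0],
    [0,0,0],
    [0,0,0],
    [0,0,0],
    [0,0,0],
    [0,0,0],
  ],
  delta_pos=[
    [-0.004,0,0],
    [-0.004,0,0],
    [-0.004,0,0],
    [-0.004,0,0],
    [-0.004,0,0],
    [-0.004,0,0],
    [-0.004,0,0],
    [-0.004,0,0],
    [-0.004,0,0],
    [-0.004,0,0],
  ],
  gripper=[0,0,0,0,0,0,0,0,0,0],
)

```text
time: 4.23
tool_pos: [0.4425, 0.0859, 0.0912]
tcp_rot: [1.554, 2.73, -0.0]
wrist_force: [-1.0, -0.4, -0.4]
width: -0.001
grip_force: 0.3
```

Call:
jog_arm(
  turn=[
    [0,0,0],
    [0,0,0],
    [0,0,0],
    [0,0,0],
    [0,0,0],
    [0,0,0],
    [0,0,0],
    [0,0,0],
    [0,0,0],
    [0,0,0],
    [0,0,0],
    [0,0,0],
    [0,0,0],
    [0,0,0],
    [0,0,0],
  ],
  delta_pos=[
    [-0.004,0,0],
    [-0.004,0,0],
    [-0.004,0,0],
    [-0.004,0,0],
    [-0.004,0,0],
    [-0.004,0,0],
    [-0.004,0,0],
    [-0.004,0,0],
    [-0.004,0,0],
    [-0.004,0,0],
    [-0.004,0,0],
    [-0.004,0,0],
    [-0.004,0,0],
    [-0.004,0,0],
    [-0.004,0,0],
  ],
  gripper=[0,0,0,0,0,0,0,0,0,0,0,0,0,0,0],
)

```text
time: 5.48
tool_pos: [0.4732, 0.0344, 0.0912]
tcp_rot: [1.554, 2.73, -0.0]
wrist_force: [-0.2, 0.5, -0.4]
width: 0.0
grip_force: 0.2
```

Run:
```python
from h import *
import cv2
a=vision.read_camera("wrist")[150:350,220:420,::-1]; b=vision.read_camera("side")[140:260,290:450,::-1]
cv2.imwrite("pics/m.png",np.hstack([cv2.resize(a,(400,400)),cv2.resize(b,(400,300)).copy() if 0 else cv2.copyMakeBorder(cv2.resize(b,(400,300),interpolation=2),0,100,0,0,0)]))
```

```text
(no output)
```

View pics/m.png

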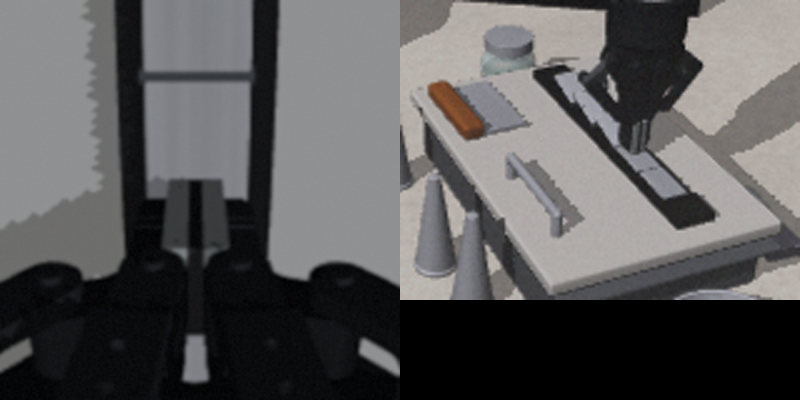

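Leaves 1 and 2 lie flat behind the fingers, which are centred on the row. I'll carry on.

Call:
jog_arm(
  turn=[
    [0,0,0],
    [0,0,0],
    [0,0,0],
    [0,0,0],
    [0,0,0],
    [0,0,0],
    [0,0,0],
    [0,0,0],
    [0,0,0],
    [0,0,0],
    [0,0,0],
    [0,0,0],
    [0,0,0],
    [0,0,0],
    [0,0,0],
    [0,0,0],
    [0,0,0],
    [0,0,0],
    [0,0,0],
    [0,0,0],
  ],
  delta_pos=[
    [-0.004,0,0],
    [-0.004,0,0],
    [-0.004,0,0],
    [-0.004,0,0],
    [-0.004,0,0],
    [-0.004,0,0],
    [-0.004,0,0],
    [-0.004,0,0],
    [-0.004,0,0],
    [-0.004,0,0],
    [-0.004,0,0],
    [-0.004,0,0],
    [-0.004,0,0],
    [-0.004,0,0],
    [-0.004,0,0],
    [-0.004,0,0],
    [-0.004,0,0],
    [-0.004,0,0],
    [-0.004,0,0],
    [-0.004,0,0],
  ],
  gripper=[0,0,0,0,0,0,0,0,0,0,0,0,0,0,0,0,0,0,0,0],
)

```text
time: 7.25
tool_pos: [0.5141, -0.0345, 0.0913]
tcp_rot: [1.554, 2.73, -0.0]
wrist_force: [-0.6, 0.7, 0.2]
width: -0.001
grip_force: 0.3
```

Call:
jog_arm(
  turn=[
    [0,0,0],
    [0,0,0],
    [0,0,0],
    [0,0,0],
    [0,0,0],
    [0,0,0],
    [0,0,0],
    [0,0,0],
    [0,0,0],
    [0,0,0],
    [0,0,0],
    [0,0,0],
    [0,0,0],
    [0,0,0],
    [0,0,0],
    [0,0,0],
    [0,0,0],
    [0,0,0],
    [0,0,0],
    [0,0,0],
  ],
  delta_pos=[
    [-0.004,0,0],
    [-0.004,0,0],
    [-0.004,0,0],
    [-0.004,0,0],
    [-0.004,0,0],
    [-0.004,0,0],
    [-0.004,0,0],
    [-0.004,0,0],
    [-0.004,0,0],
    [-0.004,0,0],
    [-0.004,0,0],
    [-0.004,0,0],
    [-0.004,0,0],
    [-0.004,0,0],
    [-0.004,0,0],
    [-0.004,0,0],
    [-0.004,0,0],
    [-0.004,0,0],
    [-0.004,0,0],
    [0,0,0],
  ],
  gripper=[0,0,0,0,0,0,0,0,0,0,0,0,0,0,0,0,0,0,0,0],
)

```text
time: 8.92
tool_pos: [0.5532, -0.1, 0.0914]
tcp_rot: [1.554, 2.73, -0.0]
wrist_force: [0.3, 0.1, 0.2]
width: 0.0
grip_force: 0.0
```

Call:
jog_arm(
  turn=[
    [0,0,0],
    [0,0,0],
    [0,0,0],
    [0,0,0],
    [0,0,0],
    [0,0,0],
    [0,0,0],
    [0,0,0],
  ],
  delta_pos=[
    [0,0,0],
    [0,0,-0.005],
    [0,0,-0.015],
    [0,0,-0.03],
    [0,0,-0.03],
    [0,0,-0.03],
    [0,0,-0.01],
    [0,0,0],
  ],
  gripper=[0,0,0,0,0,0,0,0],
)

```text
time: 9.58
tool_pos: [0.5551, -0.0997, 0.2158]
tcp_rot: [1.55, 2.724, 0.004]
wrist_force: [0.3, 0.0, 1.2]
width: -0.002
grip_force: 0.0
```

Run:
```python
from h import *
import cv2
a=vision.read_camera("wrist")[:,120:520,::-1]; b=vision.read_camera("side")[140:260,290:450,::-1]
cv2.imwrite("pics/e.png",np.hstack([a,cv2.copyMakeBorder(cv2.resize(b,(400,300),interpolation=2),0,100,0,0,0)]))
```

```text
(no output)
```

View pics/e.png

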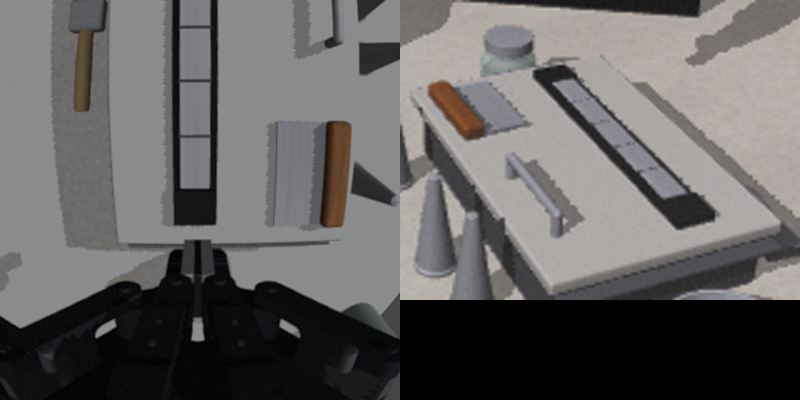

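All five leaves lie flat, the box and the things around it haven't moved, and the hand is clear.

```bash
python3 -c "
from workcell import ticket
print(ticket.finish_job())"
```

```text
the job is handed in; nothing more can be done
None
```

I stroked all five leaves down flat in order, with wrist-force readings of about 1 N. In the last pictures the box and bystanders looked unmoved and the hand was clear; I handed the job in at about 10 s, but it returned no verdict.

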